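Lift a ground shim off the gauge block with toed tweezers squeezed to the mark

ROBOT

A 7-joint arm with a two-finger parallel gripper is mounted at the origin on the work surface. World frame = base frame: x ahead of the robot, y to its left, z up, the work surface at z = 0. Lengths are in m, angles in rad, forces in N, time in s.
With the tool pointing down it reaches from about 0.4 to 0.85 m from the base axis. Payload 10.4 kg.
Tool frame: the origin (TCP) lies midway between the tips of the shut fingers; the grasp point (between the pads) lies 19 mm behind it; z points along the fingers, y is the line along which they close (so a half turn about z gives the same grasp; the last joint's range is limited). The gripper opens to 85 mm and grips with 20 to 120 N. Pads are 22 mm wide; open, the fingers measure 114 mm over their backs; the gripper's body (76 mm by 85 mm) begins 54 mm behind the grasp point. The pads swing forward as they close: fully open they stand 13 mm farther back than shut.
Start: joints at [-1.16, 0.332, -0.065, 1.46, 0.022, 1.35, -0.088], TCP at [0.263, 0.567, 0.199] pointing down, gripper open.
Joint ranges: [-2.6, 2.6], [-0.5, 2.12], [-1.47, 1.34], [0.16, 2.42], [-1.27, 4.41], [0.06, 2.06], [-2.6, 2.6]. Speed limits (rad/s): [2.22, 2.22, 2.79, 2.79, 3.14, 3.14, 3.14].

INTERFACE

Orientations are given as a unit quaternion [x, y, z, w].
In Python, from station import bot, optics gives the robot as it stands.
- The arm moves only by the tool arm_command, never from a script. Its argument "steps" is a list of rows, each a list of 2 entries, a list of its own where there are three numbers: the shift along the world's x, y, z normalised to -1 to 1, where 1 is 0.4 m, then the turn, a rotation vector about the world's x, y, z normalised to -1 to 1, where 1 is 30 degrees. In form: [[[x, y, z], [ax, ay, az]], ...]. A call has 1 to 12 rows; each row is the pose to reach, as a shift and turn from the pose commanded when the call began; what a row does not reach only later rows make up. A row lasts 1/8 s, in which the tool goes at most 62.5 mm and 10.7 degrees, less where a joint would pass 70% of its speed; a pose out of reach is approached as far as the arm can. A call with a number of a shift or a turn outside -1 to 1 is refused whole. A call with a gripper value outside its range is refused whole. "grip" is the closure in counts, from 0 (fully open) to 255 (shut), set as the call begins (left out, the last holds). The fingers move at their own pace and stop on an object; "grip_force" is the grip in N (left out, the last holds). Time passes only in rows, so rows that repeat a pose let the fingers close. It gives the time, the measured TCP pose, the force, the opening and the grip force at its end, in the units of the state.
- bot.get_state(): the state, without advancing time (a new reading comes with each control period).
- optics.read_camera(name): name is "side" or "top" or "wrist"; returns a dict with "color" (400x640x3 uint8, red, green, blue), "depth" (400x640 float32, m along the optical axis (not along the pixel's ray), 0 where there is no reading), "fx", "fy", "cx", "cy" (pixels), "distortion" ([k1, k2, p1, p2, k3] as OpenCV has them; the pictures are not rectified), "R" (3x3) and "t" (3): a world point X has camera coordinates R X + t; the wrist camera has in their place "mount" (4x4, takes a point from camera to tool coordinates, whose origin is the TCP and whose axes are the flange's). Camera axes: x right, y down, z forward; pixel columns grow to the right and rows downward; lengths in m; the calibration is good to about 2 mm. A picture is of the moment at which its call begins: read the wrist's pose just before it.
- bot.sign_off(): hands the job in; it is judged then, once.
The state is a dict: "time": time; "qpos": joint angles; "joint_velocities": joint speeds; "joint_efforts": joint torques, N m; "eef_pos": TCP position; "tool_rot": TCP orientation; "ft_force": force on the tool from outside, world axes, zero at the start; "ft_torque": the same for the moment, N m; "gripper_width": finger opening in m; "grip_force": force on a finger pad.
Only numpy, scipy, OpenCV 4.12 (cv2) and the standard library are available. Lean on these libraries where they do the work, as an engineer would, in place of code of your own. Each camera call takes 0.05 s, during which the arm holds its last target. There are 200 camera calls.

TASK

Take the sprung shim tweezers from their rest, bring the open tips astride the shim lying on the gauge block in the vise, and squeeze until the line on the brass sector meets the outer edge of the other arm (tips 39 mm apart), so that the toes go under the shim's long edges without pinching it. Lift the shim gently on the toes to at least 60 mm above the block, never touching it with the gripper, and finish while still holding the tweezers up there, level, with the gap steady on the line and the shim lying on the toes. Leave the other shims, the feeler holder and the spacer ring alone.

Things in the scene. Friction and masses are not known exactly. Their poses are not given: they have to be found in the camera images.
- tweezers: Sprung steel tweezers, 180 mm long, 14 mm high (z), 90 g, lying level on their rest. Origin midway between the two ribbed finger lands, half-way up, near the centre of mass; x to the tips, y to the left arm, z up. The tail (arm hinges) lies 100 mm behind the origin; the tip jaws, 26 mm long, 14 mm high, are centred 65 mm ahead of it. Let go, the arms spring open.
- land_left (a point): Centre of the outer face of the left finger land, flat, 44 mm long, 20 mm high. The two lands are squeezed together along the tweezers' y: 64 mm over their outer faces when open, 45 mm at the mark. This takes about 5 N on each land to start and 10 N at the mark. The tip gap changes 1.65 times as much as the width over the lands.
- sector_line (a point): Black line on the brass sector bar, which is fixed on top of the left arm 50 mm behind the origin and crosses over the right arm. The line meets the right arm's outer edge when the tip gap is 39 mm; with the tweezers open it lies about 10 mm inside that edge.
- tip_left (a point): Inner face of the left tip jaw, mid-length of the jaw, at the height of the toe's upper face (4 mm below the tweezers' origin). Here a toe 24 mm long in x, 9 mm wide, 3 mm thick stands out inward, flush with the tweezers' underside. The tip gap is the distance from here to tip_right: 70 mm open, 39 mm at the mark.
- tip_right (a point): The same point on the right tip jaw.
- tweezers_left (a joint): Closing angle of the left arm (rad): 0 open, 0.094 at the marked tip gap; the right arm moves equally.
- shim: Steel shim plate to be lifted, 50 mm (its x) by 34 mm (its y) by 3 mm, 40 g, ground faces. Origin at the centre of its underside. It lies loose on the blue gauge block, long side along the block, overhanging it by about 11 mm on each long side.
- vise: Small fixed bench vise with a blue gauge block clamped upright in it. Knurled jaws 60 mm long in x, 71 mm across together in y, tops 62 mm high; an anvil (to 60 mm at +y), screw and tommy bar (to 95 mm at -y) stay lower. Origin on the table below the middle of the block; x along block and jaws, -x towards the robot; z up.
- block_top (a point): Centre of the top face of the gauge block, 84 mm above the table, 22 mm above the jaw tops. The block is 35 mm long in the vise's x and 12 mm wide in its y.
- rest: Fixed tweezers rest: grey base plate 170 by 96 by 6 mm, a black notched saddle under the tweezers' tail and a black cross bar (9 mm in x, 86 mm in y, at x = +44 mm) under the arms, holding the tweezers' underside 34 mm above the table. Origin on the table below the tweezers' origin, axes as theirs. Between saddle and bar the fingers have room.
- shim_long: Bystander: steel shim 70 by 25 by 4 mm lying on the table; origin at the centre of its underside.
- shim_square: Bystander: steel shim 40 by 40 by 4 mm lying on the table; origin at the centre of its underside.
- feeler_holder: Bystander: brass holder with a pack of feeler blades, 100 by 26 by 16 mm, lying on the table; origin at the centre of its underside.
- spacer_ring: Bystander: black acetal ring, 52 mm outside, 32 mm inside, 14 mm high, lying on the table; origin at the centre of its underside.
There are look-alikes about, which are no part of the job. Several things have the shape of the tweezers; the one meant has the colours described above.

How it is judged:
By the outcome, as a careful person would: the job done as asked, in the order asked, and still so for the second after the job is handed in, while the arm keeps its last pose, push and grip.
It also fails if it takes over 58 s, if anything falls off the work surface, if the arm or the gripper's body presses on something with over 40 N, if the wrist force passes 120 N, or if a joint passes its speed limit or range.

## Working session

There is one attempt and no reset: what is moved stays moved. The work goes in short steps, Python scripts to look and compute and a tool call to move; the robot and the scene stay as the last step left them, time stands still between calls to the robot, and variables do not carry over. Pictures are saved under pics/ and viewed, at most 10 in all, crops included, and the job is handed in when it is done.

Besides the shell and the picture viewer there is one more tool, called after "Request:" as name(argument=value, ...), one argument or row to a line, values as JSON. arm_command: Moves the arm, as the interface text tells. Its arguments: {"type":"object","properties":{"steps":{"type":"array","items":{"type":"array"}},"grip":{"type":"number"},"grip_force":{"type":"number"}},"required":["steps"]}

```bash
mkdir -p pics; ls; cat > h.py <<'E'
import numpy as np, cv2
from station import bot, optics
from scipy.spatial.transform import Rotation as Ro
def cam(n):
    s=bot.get_state(); c=optics.read_camera(n); 
    K=np.array([[c['fx'],0,c['cx']],[0,c['fy'],c['cy']],[0,0,1.]]); D=np.array(c['distortion'],float)
    if n=='wrist':
        M=np.array(c['mount']); T=np.eye(4); T[:3,:3]=Ro.from_quat(s['tool_rot']).as_matrix(); T[:3,3]=s['eef_pos']
        W=T@M; Rw,o=W[:3,:3],W[:3,3]
    else:
        R=np.array(c['R']); Rw=R.T; o=-R.T@np.array(c['t'])
    return dict(im=c['color'],depth=c['depth'],K=K,D=D,Rw=Rw,o=o,s=s)
def rays(c,px):
    p=cv2.undistortPoints(np.array(px,float).reshape(-1,1,2),c['K'],c['D']).reshape(-1,2)
    return np.c_[p,np.ones(len(p))]@c['Rw'].T
def onplane(c,px,z):
    d=rays(c,px); return c['o']+d*((z-c['o'][2])/d[:,2])[:,None]
def pt(c,px):  # by depth
    px=np.array(px,int).reshape(-1,2); d=rays(c,px); return c['o']+d*c['depth'][px[:,1],px[:,0]][:,None]
def proj(c,X):
    R=c['Rw'].T; return cv2.projectPoints(np.array(X,float).reshape(-1,1,3),cv2.Rodrigues(R)[0],-R@c['o'],c['K'],c['D'])[0].reshape(-1,2)
def save(c,n): cv2.imwrite('pics/'+n,c['im'][:,:,::-1])
E
python3 - <<'E'
from h import *
for n in('top','side'):
    c=cam(n); save(c,n+'0.png'); print(n,c['o'],c['Rw'][:,2])
print(bot.get_state())
E
```

```text
pics
top [ 0.40936009 -0.00112381  0.8950955 ] [ 0.17149999  0.03447024 -0.9845809 ]
side [ 0.52529223 -0.61519941  0.64162497] [ 0.00707836  0.75332641 -0.65760871]
{'time': 0.1, 'qpos': array([-1.15958137,  0.33280728, -0.06472002,  1.46083551,  0.02159741,
        1.34991174, -0.08850657]), 'joint_velocities': array([-1.00747843e-03, -2.39494056e-03,  2.48557884e-04, -3.28404339e-03,
        8.20032936e-04,  2.40378620e-05, -1.47422525e-03]), 'joint_efforts': array([ 2.25496551e-03, -6.26749492e+01,  4.96417342e-02, -3.92429137e+01,
        1.62676396e-02,  6.97600961e-03, -3.91601861e-05]), 'eef_pos': array([0.26254571, 0.56677167, 0.19840686]), 'tool_rot': array([ 2.15195645e-01,  9.76570752e-01, -6.23119527e-04, -1.12753558e-04]), 'ft_force': array([0.19432751, 0.28458825, 0.07177278]), 'ft_torque': array([-0.02328473, -0.05527763,  0.02598473]), 'grip_force': 0.0, 'gripper_width': 0.08527981641981679}
```

View pics/top0.png

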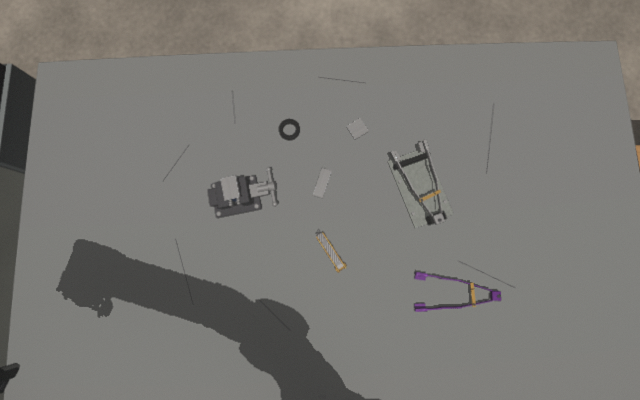

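View pics/side0.png

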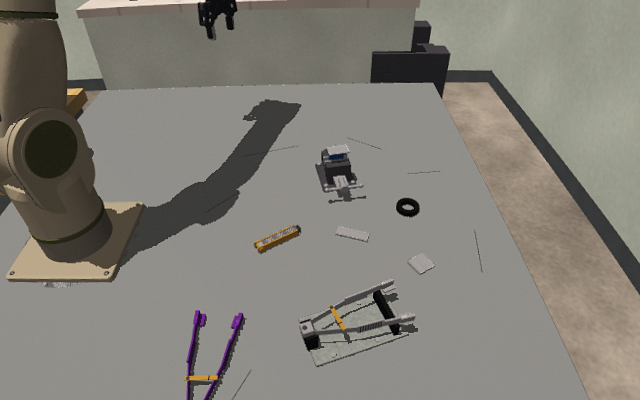

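Top view: the candidates with the tweezers' shape are the purple one at (455,293), lying on the table, and the steel one with the brass sector at (420,188), on the grey rest with black bar. The steel one fits the description. The shim is at about (230,188) on the vise. I'll confirm with a crop and measure.

```bash
python3 - <<'E'
from h import *
c=cam('top'); im=c['im']
a=cv2.resize(im[130:240,370:470],None,fx=4,fy=4,interpolation=cv2.INTER_CUBIC)
b=cv2.resize(im[130:240,195:290],None,fx=4,fy=4,interpolation=cv2.INTER_CUBIC)
cv2.imwrite('pics/crop1.png',np.hstack([a,b])[:,:,::-1])
v,u=np.mgrid[0:400,0:640]; ok=c['depth']>0
P=np.zeros((400,640,3)); P[ok]=pt(c,np.c_[u[ok],v[ok]])
# steel tweezers: z>0.038
m=ok&(P[...,2]>.036)&(P[...,2]<.06)&(u>375)&(u<465)&(v>130)&(v<240)
q=P[m]; print(len(q),q.min(0),q.max(0),np.median(q[:,2]))
w=q[:,:2]-q[:,:2].mean(0); 
U,S,V=np.linalg.svd(w,full_matrices=0); print('mean',q.mean(0),'axis',V[0],np.degrees(np.arctan2(V[0][1],V[0][0])))
m=ok&(P[...,2]>.078)&(P[...,2]<.1)&(u>195)&(u<290)&(v>130)&(v<240)
q=P[m]; print(len(q),q.min(0),q.max(0),np.median(q[:,2]))
ys,xs=np.nonzero(m); r=cv2.minAreaRect(np.c_[xs,ys].astype(np.float32)); bx=cv2.boxPoints(r); print(r)
B=onplane(c,bx,.087); print(B, B.mean(0)); print(np.linalg.norm(np.diff(B,axis=0),axis=1),np.degrees(np.arctan2(*(np.diff(B,axis=0)[:,[1,0]].T))))
E
```

```text
654 [ 0.49100515 -0.2681026   0.03600215] [ 0.68436845 -0.15125322  0.05334429] 0.045313905549296485
mean [ 0.57677339 -0.22430358  0.04431344] axis [-0.95369209 -0.30078464] -162.4952636262016
361 [0.54932933 0.18321755 0.08067518] [0.60399477 0.22552666 0.0900807 ] 0.08536919407588428
((229.42306518554688, 187.61538696289062), (22.94558334350586, 15.885405540466309), 78.69007110595703)
[[0.59774555 0.22625147 0.087     ]
 [0.60366074 0.19225641 0.087     ]
 [0.55398258 0.18178215 0.087     ]
 [0.54809322 0.21539791 0.087     ]] [0.57587052 0.20392198 0.087     ]
[0.03450585 0.05077036 0.03412776] [ -80.129276   -168.09400017   99.93716221]
```

View pics/crop1.png

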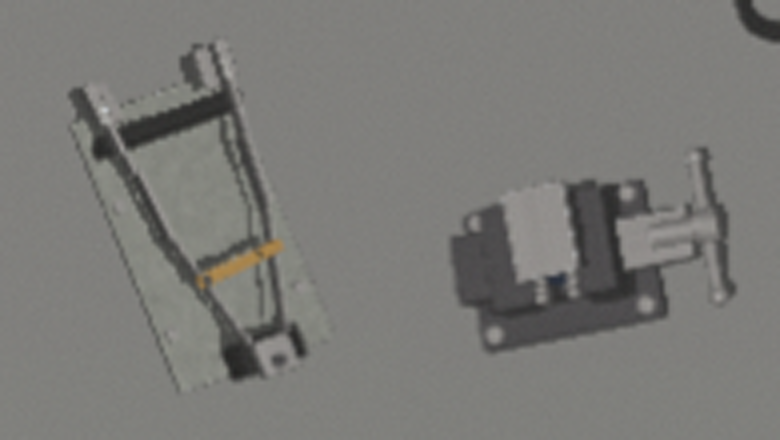

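The crop shows the steel tweezers (bright steel, brass sector at about (429,196) full-frame, black cross bar) on the grey rest. Those are the ones meant. The shim lies along the block, yawed about 11°. I'll pin down the tweezers axis and the wrist camera mount.

```bash
python3 - <<'E'
from h import *
c=cam('top')
px=lambda x,y:(370+(x+.5)/4-.5,130+(y+.5)/4-.5)
names=['tail','jawL','jawR','secL','secR']
P=onplane(c,[px(280,352),px(97,97),px(212,64),px(203,280),px(280,244)],.048)
for n,p in zip(names,P): print(n,p.round(4))
# depth based: tips & tail extents along axis
v,u=np.mgrid[130:240,375:465]; u=u.ravel();v=v.ravel(); ok=c['depth'][v,u]>0
Q=pt(c,np.c_[u,v][ok]); q=Q[(Q[:,2]>.043)&(Q[:,2]<.056)]
tip=(P[1]+P[2])/2; ax=(tip-P[0])[:2]; L=np.hypot(*ax); ax/=L; n=np.array([-ax[1],ax[0]])
print('len',L,'gap',np.linalg.norm(P[1]-P[2]),'yaw',np.degrees(np.arctan2(ax[1],ax[0])),'jaw perp', np.degrees(np.arctan2(*(P[1]-P[2])[[1,0]]))-90)
s=(q[:,:2]-P[0][:2])@ax; t=(q[:,:2]-P[0][:2])@n
print('ext',np.percentile(s,[0,1,99,100])); 
for a in range(-10,190,20):
    k=(s>a/1e3)&(s<a/1e3+.02)
    if k.any(): print(a,k.sum(),t[k].min().round(4),t[k].max().round(4),((t[k].min()+t[k].max())/2).round(4))
w=optics.read_camera('wrist'); print(np.array(w['mount']).round(3),w['fx'])
E
```

```text
tail [ 0.5043 -0.2501  0.048 ]
jawL [ 0.6511 -0.1586  0.048 ]
jawR [ 0.6686 -0.2244  0.048 ]
secL [ 0.5452 -0.2109  0.048 ]
secR [ 0.5643 -0.2546  0.048 ]
len 0.16617755089868855 gap 0.06803937416623135 yaw 20.639221097295653 jaw perp 14.838148956100227
ext [-0.01034133 -0.00925533  0.17506559  0.17796473]
-10 86 -0.0156 0.0134 -0.0011
10 23 -0.0147 0.017 0.0011
30 34 -0.0212 0.0256 0.0022
50 79 -0.0269 0.0255 -0.0007
70 33 -0.0322 0.0307 -0.0008
90 40 -0.0343 0.0311 -0.0016
110 35 -0.0385 0.0334 -0.0025
130 32 -0.0416 0.035 -0.0033
150 57 -0.0458 0.0386 -0.0036
170 20 -0.0466 0.0398 -0.0034
[[ 0.001 -0.958 -0.287  0.073]
 [ 1.     0.001  0.001 -0.   ]
 [-0.    -0.287  0.958 -0.176]
 [ 0.     0.     0.     1.   ]] 312.55539025449724
```

Request:
arm_command(
  steps=[
    [[0.415, -0.98, 0.05], [0, 0, -1]],
    [[0.415, -0.98, 0.05], [0, 0, -1]],
    [[0.415, -0.98, 0.05], [0, 0, -1]],
    [[0.415, -0.98, 0.05], [0, 0, -1]],
    [[0.415, -0.98, 0.05], [0, 0, -1]],
    [[0.415, -0.98, 0.05], [0, 0, -1]],
    [[0.415, -0.98, 0.05], [0, 0, -1]],
    [[0.415, -0.98, 0.05], [0, 0, -1]],
  ],
  grip=0,
  grip_force=20,
)

```text
time: 1.25
eef_pos: [0.4302, 0.1714, 0.2196]
tool_rot: [0.464, 0.886, 0.0, 0.0]
ft_force: [-0.1, 1.0, 0.3]
gripper_width: 0.0853
grip_force: 0.0
```

Request:
arm_command(
  steps=[
    [[0.415, -0.98, -0.05], [0, 0, -1]],
    [[0.415, -0.98, -0.05], [0, 0, -1]],
    [[0.415, -0.98, -0.05], [0, 0, -1]],
    [[0.415, -0.98, -0.05], [0, 0, -1]],
    [[0.415, -0.98, -0.05], [0, 0, -1]],
    [[0.415, -0.98, -0.05], [0, 0, -1]],
    [[0.415, -0.98, -0.05], [0, 0, -1]],
    [[0.415, -0.98, -0.05], [0, 0, -1]],
  ],
)

```text
time: 2.25
eef_pos: [0.5945, -0.2201, 0.1977]
tool_rot: [0.676, 0.737, -0.002, -0.0]
ft_force: [-0.7, 0.6, 0.0]
gripper_width: 0.0852
grip_force: 0.0
```

Request:
arm_command(
  steps=[
    [[0, 0, 0], [0, 0, -1]],
    [[0, 0, 0], [0, 0, -1]],
    [[0, 0, 0], [0, 0, -1]],
  ],
)

```text
time: 2.62
eef_pos: [0.5952, -0.2145, 0.1989]
tool_rot: [0.844, 0.537, 0.0, -0.001]
ft_force: [-0.2, 0.2, -0.8]
gripper_width: 0.0856
grip_force: 0.0
```

Request:
arm_command(
  steps=[
    [[0, 0, 0], [0, 0, -1]],
    [[0, 0, 0], [0, 0, -1]],
    [[0, 0, 0], [0, 0, -1]],
  ],
)

```text
time: 3.0
eef_pos: [0.5952, -0.2144, 0.1988]
tool_rot: [0.954, 0.3, 0.0, -0.001]
ft_force: [-0.6, -0.4, 0.3]
gripper_width: 0.0852
grip_force: 0.0
```

Request:
arm_command(
  steps=[
    [[0, 0, 0], [0, 0, -0.53]],
    [[0, 0, 0], [0, 0, -0.53]],
    [[0, 0, 0], [0, 0, -0.53]],
    [[0, 0, 0], [0, 0, -0.53]],
  ],
)

```text
time: 3.5
eef_pos: [0.5949, -0.2157, 0.199]
tool_rot: [0.986, 0.169, 0.0, -0.0]
ft_force: [0.4, 1.2, -0.1]
gripper_width: 0.0852
grip_force: 0.0
```

```bash
cat >> h.py <<'E'
def cloud(c):
    v,u=np.nonzero(c['depth']>0); return np.c_[u,v],pt(c,np.c_[u,v])
def tool(s):
    R=Ro.from_quat(s['tool_rot']).as_matrix(); return np.array(s['eef_pos']),R,np.degrees(np.arctan2(R[1,0],R[0,0]))
E
python3 - <<'E'
from h import *
c=cam('wrist'); save(c,'w1.png'); p,R,yaw=tool(c['s']); print(p,yaw)
u,Q=cloud(c); k=(Q[:,2]>.041)&(Q[:,2]<.07)
L=(Q-p)[:,:2]@R[:2,:2]*[1,-1]  # x fwd, y left
s,t=L[k].T; print(np.percentile(s,[0,1,99,100]),np.median(Q[k,2]))
for a in range(-120,100,10):
    b=(s>a/1e3)&(s<a/1e3+.01)
    if b.sum()>3: print(a,b.sum(),*np.round([t[b].min(),t[b].max(),(t[b].min()+t[b].max())/2,np.median(Q[k,2][b])],4))
E
```

```text
[ 0.59494439 -0.21571416  0.19899416] 19.43796147217268
[-0.1051429  -0.10353354  0.1439383   0.14868002] 0.04860299156404402
-110 86 -0.0197 0.0158 -0.002 0.0484
-100 195 -0.0196 0.0157 -0.0019 0.0483
-90 159 -0.0195 0.0144 -0.0025 0.0465
-80 48 -0.0177 0.014 -0.0018 0.0483
-70 43 -0.0198 0.0161 -0.0019 0.0479
-60 47 -0.023 0.0183 -0.0024 0.0485
-50 314 -0.0283 0.0236 -0.0024 0.0506
-40 59 -0.028 0.0235 -0.0023 0.0485
-30 53 -0.0311 0.0255 -0.0028 0.0486
-20 71 -0.034 0.0283 -0.0028 0.0517
-10 70 -0.0346 0.0291 -0.0028 0.0516
0 73 -0.0354 0.0289 -0.0032 0.0518
10 80 -0.0359 0.0299 -0.003 0.0516
20 82 -0.0382 0.0318 -0.0032 0.0492
30 73 -0.04 0.0335 -0.0032 0.0487
40 71 -0.0407 0.0344 -0.0031 0.0487
50 122 -0.0445 0.3242 0.1398 0.0487
60 195 -0.0457 0.3275 0.1409 0.0487
70 160 -0.0466 0.3241 0.1388 0.0489
80 10 0.0328 0.3215 0.1772 0.0472
90 68 0.3111 0.3267 0.3189 0.0435
```

View pics/w1.png

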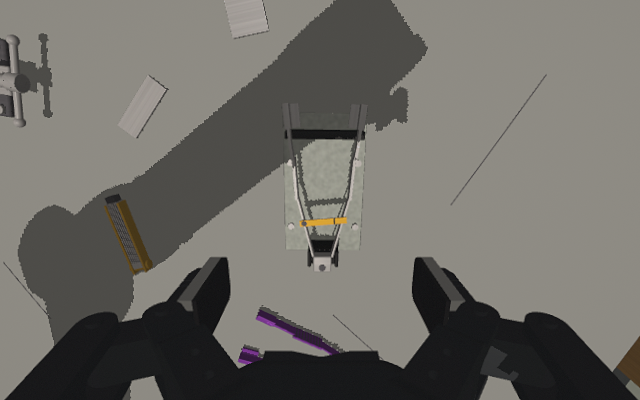

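The wrist view shows the tweezers centred under the open fingers, with the lands at local x −22 to +22 mm, the top at z = 48 mm, and 3 mm to the right of centre. I'll correct for that and go down.

Request:
arm_command(
  steps=[
    [[0.002, -0.007, -0.1], [0, 0, -0.017]],
    [[0.002, -0.007, -0.2], [0, 0, -0.017]],
    [[0.002, -0.007, -0.3], [0, 0, -0.017]],
    [[0.002, -0.007, -0.38], [0, 0, -0.017]],
    [[0.002, -0.007, -0.43], [0, 0, -0.017]],
    [[0.002, -0.007, -0.453], [0, 0, -0.017]],
    [[0.002, -0.007, -0.453], [0, 0, -0.017]],
    [[0.002, -0.007, -0.453], [0, 0, -0.017]],
  ],
)

```text
time: 4.55
eef_pos: [0.5962, -0.22, 0.0191]
tool_rot: [0.987, 0.163, 0.001, 0.0]
ft_force: [0.8, -0.0, 0.0]
gripper_width: 0.0851
grip_force: 0.0
```

Request:
arm_command(
  steps=[
    [[0, 0, 0], [0, 0, 0]],
    [[0, 0, 0], [0, 0, 0]],
    [[0, 0, 0], [0, 0, 0]],
    [[0, 0, 0], [0, 0, 0]],
  ],
  grip=50,
)

```text
time: 5.05
eef_pos: [0.5955, -0.2197, 0.018]
tool_rot: [0.987, 0.163, 0.0, 0.0]
ft_force: [0.1, 0.1, 0.2]
gripper_width: 0.069
grip_force: 0.0
```

```bash
python3 - <<'E'
from h import *
c=cam('wrist'); save(c,'w2.png'); p,R,yaw=tool(c['s']); print(p,yaw)
u,Q=cloud(c); k=(Q[:,2]>.041)&(Q[:,2]<.07)
L=(Q-p)[:,:2]@R[:2,:2]*[1,-1]
k&=abs(L[:,1])<.06
s,t=L[k].T
for a in range(-60,100,10):
    b=(s>a/1e3)&(s<a/1e3+.01)
    if b.sum()>3: print(a,b.sum(),*np.round([t[b].min(),t[b].max(),(t[b].min()+t[b].max())/2,np.median(Q[k,2][b])],4))
E
```

```text
[ 0.59550668 -0.21966683  0.01798925] 18.735871129315715
-60 166 -0.0198 0.0219 0.0011 0.048
-50 1117 -0.0254 0.0264 0.0005 0.0505
-40 414 -0.0246 0.0271 0.0012 0.0489
-30 280 -0.0272 0.0293 0.0011 0.048
-20 369 -0.0351 0.034 -0.0006 0.0512
-10 608 -0.0351 0.0345 -0.0003 0.052
0 726 -0.048 0.047 -0.0005 0.0525
10 649 -0.0416 0.0403 -0.0007 0.0519
20 476 -0.0345 0.0362 0.0009 0.0491
30 424 -0.0357 0.0382 0.0013 0.0485
40 435 -0.0366 0.039 0.0012 0.0485
50 608 -0.0402 0.042 0.0009 0.0486
60 841 -0.0412 0.0427 0.0008 0.0487
70 906 -0.0422 0.0439 0.0008 0.0487
80 94 -0.0417 0.0436 0.0009 0.0483
```

View pics/w2.png

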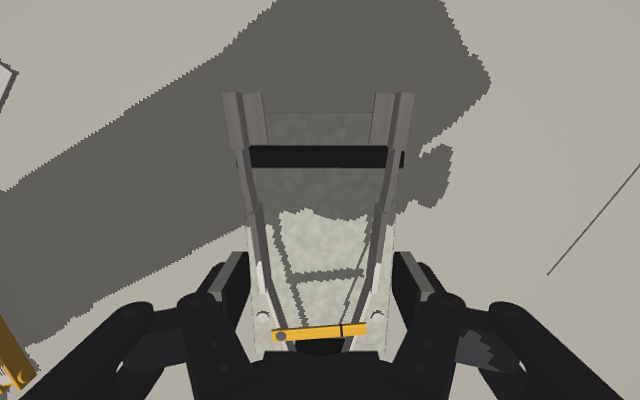

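Request:
arm_command(
  steps=[
    [[0.0015, 0.003, 0], [0, 0, 0]],
    [[0.0015, 0.003, 0], [0, 0, 0]],
  ],
  grip=50,
)

```text
time: 5.35
eef_pos: [0.5962, -0.2182, 0.0179]
tool_rot: [0.987, 0.163, 0.0, -0.0]
ft_force: [-0.5, -1.0, -0.5]
gripper_width: 0.0688
grip_force: 0.0
```

Request:
arm_command(
  steps=[
    [[0, 0, 0], [0, 0, 0]],
    [[0, 0, 0], [0, 0, 0]],
    [[0, 0, 0], [0, 0, 0]],
    [[0, 0, 0], [0, 0, 0]],
  ],
  grip=76,
)

```text
time: 5.85
eef_pos: [0.5961, -0.2185, 0.0179]
tool_rot: [0.987, 0.163, -0.0, 0.0]
ft_force: [-0.1, 0.5, 0.0]
gripper_width: 0.0602
grip_force: 0.0
```

```bash
cat > tip.py <<'E'
from h import *
import sys
c=cam('wrist'); save(c,sys.argv[1]); p,R,yaw=tool(c['s']); s0=c['s']
u,Q=cloud(c); L=np.c_[(Q-p)[:,:2]@R[:2,:2]*[1,-1],Q[:,2]-p[2]]
print(p,yaw,'w',s0['gripper_width'],'F',s0['grip_force'])
lo,hi=float(sys.argv[2]),float(sys.argv[3])
k=(L[:,2]>lo)&(L[:,2]<hi)&(abs(L[:,1])<.055)
for a in list(range(-60,-20,10))+list(range(20,100,10)):
    m=k&(L[:,0]>a/1e3)&(L[:,0]<a/1e3+.01)
    l=m&(L[:,1]>0); r=m&(L[:,1]<0)
    if min(l.sum(),r.sum())>8:
        print(a,m.sum(),'R',*np.percentile(L[r,1],[1,99]).round(4),'L',*np.percentile(L[l,1],[1,99]).round(4),'z',np.median(L[l,2]).round(4),np.median(L[r,2]).round(4))
print('xmax',np.sort(L[k&(L[:,0]<.1),0])[-20:][::19])
E
python3 tip.py w3.png .024 .04
```

```text
[ 0.59605597 -0.21847742  0.01791154] 18.732744268625137 w 0.06020266221959141 F 0.0
-60 151 R -0.0208 -0.0168 L 0.0168 0.0246 z 0.0307 0.0302
-50 1195 R -0.0256 -0.0001 L 0.0005 0.0253 z 0.0326 0.0325
-40 315 R -0.0258 -0.0087 L 0.022 0.026 z 0.0302 0.0312
-30 260 R -0.028 -0.0241 L 0.0244 0.0284 z 0.03 0.0302
20 441 R -0.035 -0.0299 L 0.0303 0.0353 z 0.0311 0.031
30 401 R -0.0365 -0.0323 L 0.0326 0.0368 z 0.0307 0.0308
40 415 R -0.0377 -0.0338 L 0.0342 0.038 z 0.0307 0.0306
50 626 R -0.0409 -0.0339 L 0.0341 0.0407 z 0.0307 0.0307
60 816 R -0.0419 -0.0343 L 0.0345 0.0417 z 0.0308 0.0308
70 877 R -0.0427 -0.0353 L 0.0352 0.0427 z 0.0307 0.0308
xmax [0.07992221 0.08040373]
```

Request:
arm_command(
  steps=[
    [[0, 0, 0], [0, 0, 0]],
    [[0, 0, 0], [0, 0, 0]],
    [[0, 0, 0], [0, 0, 0]],
  ],
  grip=82,
)

```text
time: 6.28
eef_pos: [0.5961, -0.2185, 0.0179]
tool_rot: [0.987, 0.163, 0.0, 0.0]
ft_force: [-0.3, -0.4, 0.4]
gripper_width: 0.058
grip_force: 0.0
```

Request:
arm_command(
  steps=[
    [[0, 0, 0], [0, 0, 0]],
    [[0, 0, 0], [0, 0, 0]],
    [[0, 0, 0], [0, 0, 0]],
  ],
  grip=88,
)

```text
time: 6.65
eef_pos: [0.5961, -0.2184, 0.0179]
tool_rot: [0.987, 0.163, 0.0, 0.0]
ft_force: [-0.1, -0.6, 0.5]
gripper_width: 0.0559
grip_force: 0.0
```

```bash
python3 tip.py w4.png .024 .04
```

```text
[ 0.59608196 -0.21843023  0.01791756] 18.736550901428622 w 0.05590298555275009 F 0.0
-60 153 R -0.0209 -0.0169 L 0.0158 0.0246 z 0.0304 0.0299
-50 1204 R -0.0257 -0.0001 L 0.0005 0.0253 z 0.0325 0.0325
-40 312 R -0.0259 -0.007 L 0.022 0.026 z 0.0302 0.0309
-30 252 R -0.0281 -0.024 L 0.0245 0.0284 z 0.0301 0.0301
20 452 R -0.0351 -0.0299 L 0.0302 0.0353 z 0.0309 0.031
30 404 R -0.0366 -0.0324 L 0.0327 0.0368 z 0.0307 0.0308
40 413 R -0.0376 -0.0338 L 0.0341 0.0379 z 0.0305 0.0307
50 627 R -0.0407 -0.0339 L 0.0342 0.0407 z 0.0307 0.0308
60 816 R -0.0418 -0.0343 L 0.0345 0.0418 z 0.0307 0.0308
70 867 R -0.0428 -0.0353 L 0.0352 0.0428 z 0.0308 0.0307
xmax [0.07992432 0.08040495]
```

View pics/w4.png

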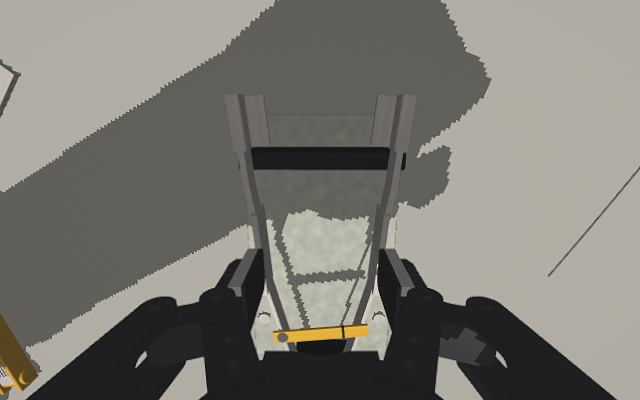

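```bash
python3 - <<'E'
from h import *
c=cam('wrist'); p,R,yaw=tool(c['s'])
u,Q=cloud(c); L=np.c_[(Q-p)[:,:2]@R[:2,:2]*[1,-1],Q[:,2]-p[2]]
for z in range(20,80,4):
    m=(L[:,2]>z/1e3)&(L[:,2]<z/1e3+.004)&(abs(L[:,0])<.025)&(abs(L[:,1])<.07)
    for sg in(1,-1):
        k=m&(L[:,1]*sg>0)
        if k.sum()>8: print(z,sg,k.sum(),'y',np.percentile(L[k,1]*sg,[1,10,50,99]).round(4),'x',L[k,0].min().round(3),L[k,0].max().round(3))
E
```

```text
20 1 156 y [0.0258 0.0267 0.0289 0.0318] x -0.025 0.025
20 -1 151 y [0.0257 0.0264 0.0287 0.0316] x -0.024 0.025
24 1 164 y [0.0258 0.0268 0.029  0.032 ] x -0.024 0.025
24 -1 166 y [0.0256 0.0266 0.0286 0.0312] x -0.025 0.025
28 1 207 y [0.0258 0.0268 0.0287 0.0344] x -0.025 0.025
28 -1 212 y [0.0255 0.0265 0.0285 0.0341] x -0.025 0.025
32 1 295 y [0.0277 0.0284 0.031  0.0334] x -0.023 0.025
32 -1 366 y [0.0274 0.0281 0.0301 0.033 ] x -0.024 0.025
36 1 42 y [0.0276 0.0276 0.0278 0.028 ] x -0.01 0.009
36 -1 41 y [0.0281 0.0282 0.0283 0.0285] x -0.01 0.009
40 1 114 y [0.0275 0.0277 0.0278 0.0343] x -0.011 0.011
40 -1 119 y [0.0281 0.0282 0.0285 0.0391] x -0.011 0.012
44 1 165 y [0.0275 0.0277 0.0284 0.0401] x -0.011 0.011
44 -1 169 y [0.028  0.0282 0.0286 0.0411] x -0.011 0.012
48 1 188 y [0.0275 0.0277 0.0294 0.041 ] x -0.011 0.012
48 -1 193 y [0.0281 0.0283 0.0295 0.0416] x -0.012 0.012
52 1 208 y [0.0274 0.0277 0.0288 0.0406] x -0.011 0.011
52 -1 204 y [0.0281 0.0282 0.0291 0.0422] x -0.011 0.012
56 1 221 y [0.0272 0.0275 0.029  0.0408] x -0.011 0.012
56 -1 220 y [0.0281 0.0283 0.0296 0.0418] x -0.011 0.012
60 1 238 y [0.0272 0.0274 0.0289 0.041 ] x -0.012 0.012
60 -1 243 y [0.0281 0.0283 0.0295 0.0418] x -0.011 0.011
64 1 258 y [0.0272 0.0273 0.0287 0.041 ] x -0.012 0.011
64 -1 264 y [0.0281 0.0283 0.0296 0.0418] x -0.011 0.012
68 1 216 y [0.0271 0.0273 0.0276 0.0386] x -0.012 0.012
68 -1 240 y [0.0281 0.0283 0.0286 0.0406] x -0.011 0.012
72 1 392 y [0.0272 0.0274 0.0285 0.0338] x -0.01 0.012
72 -1 390 y [0.0281 0.0283 0.0294 0.0347] x -0.01 0.012
76 1 141 y [0.0288 0.029  0.0332 0.0469] x 0.0 0.013
76 -1 137 y [0.0298 0.03   0.0341 0.047 ] x 0.0 0.013
```

```bash
python3 - <<'E'
from h import *
c=cam('side'); p,R,yaw=tool(c['s'])
x,y=proj(c,[p+[0,0,.03]])[0].astype(int); print(x,y)
print('tcp px',proj(c,[p,p+[0,0,.019],p+[0,0,.038]]))
im=c['im'][y-70:y+50,max(0,x-80):x+80]; cv2.imwrite('pics/s1.png',cv2.resize(im,None,fx=5,fy=5,interpolation=cv2.INTER_CUBIC)[:,:,::-1])
E
```

```text
360 308
tcp px [[359.94295653 318.37981196]
 [360.57502544 312.23021271]
 [361.22933673 305.84239155]]
```

View pics/s1.png

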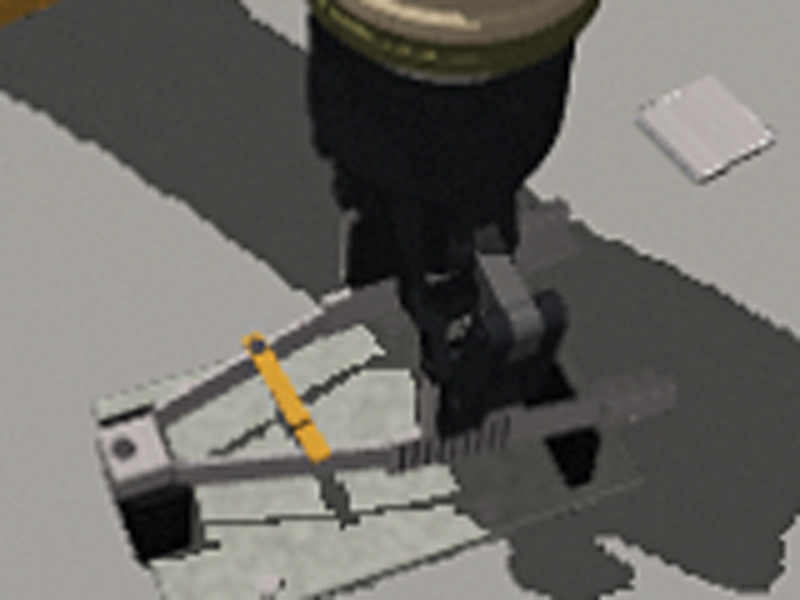

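The wrist depth and this side crop agree. The right land at crop (450,445) is fully visible under the finger, so the pads stand above the lands: the pad bottom is about 35 mm above the nominal TCP. I'll reopen and go lower, using the measured pad height.

Request:
arm_command(
  steps=[
    [[0, 0, 0], [0, 0, 0]],
    [[0, 0, 0], [0, 0, 0]],
    [[0, 0, 0], [0, 0, 0]],
    [[0, 0, 0], [0, 0, 0]],
  ],
  grip=42,
)

```text
time: 7.3
eef_pos: [0.5961, -0.2185, 0.0179]
tool_rot: [0.987, 0.163, 0.0, 0.0]
ft_force: [-0.3, 0.4, 0.1]
gripper_width: 0.0712
grip_force: 0.0
```

Request:
arm_command(
  steps=[
    [[0, 0, -0.012], [0, 0, 0]],
    [[0, 0, -0.024], [0, 0, 0]],
    [[0, 0, -0.036], [0, 0, 0]],
    [[0, 0, -0.036], [0, 0, 0]],
  ],
)

```text
time: 7.8
eef_pos: [0.5958, -0.2183, 0.003]
tool_rot: [0.987, 0.163, -0.0, -0.0]
ft_force: [0.0, 0.5, 0.6]
gripper_width: 0.0714
grip_force: 0.0
```

```bash
python3 - <<'E'
from h import *
c=cam('wrist'); p,R,yaw=tool(c['s']); print(p,c['s']['ft_force'],c['s']['gripper_width'])
u,Q=cloud(c); L=np.c_[(Q-p)[:,:2]@R[:2,:2]*[1,-1],Q[:,2]-p[2]]
for z in range(12,84,4):
    m=(L[:,2]>z/1e3)&(L[:,2]<z/1e3+.004)&(abs(L[:,0])<.013)&(abs(L[:,1])<.07)
    for sg in(1,-1):
        k=m&(L[:,1]*sg>0)
        if k.sum()>8: print(z,sg,k.sum(),'y',np.percentile(L[k,1]*sg,[1,50,99]).round(4))
E
```

```text
[ 0.59576731 -0.21832492  0.00295053] [0.02969228 0.4967813  0.58867186] 0.07142055856932389
28 1 70 y [0.0278 0.0287 0.0297]
28 -1 71 y [0.0278 0.0289 0.0298]
32 1 83 y [0.0278 0.0288 0.0297]
32 -1 86 y [0.028  0.0288 0.0297]
36 1 96 y [0.0277 0.0287 0.0296]
36 -1 95 y [0.0278 0.0288 0.0298]
40 1 160 y [0.0278 0.0292 0.0357]
40 -1 155 y [0.0279 0.0293 0.0364]
44 1 265 y [0.0279 0.0347 0.0456]
44 -1 262 y [0.0279 0.0359 0.0437]
48 1 514 y [0.028  0.0312 0.0473]
48 -1 551 y [0.0281 0.0313 0.048 ]
52 1 229 y [0.0348 0.0353 0.0484]
52 -1 222 y [0.0358 0.0364 0.0493]
56 1 232 y [0.0347 0.0354 0.0486]
56 -1 247 y [0.0358 0.0364 0.0496]
60 1 282 y [0.0348 0.0354 0.0486]
60 -1 271 y [0.0358 0.0364 0.049 ]
64 1 288 y [0.0348 0.0354 0.0485]
64 -1 294 y [0.0358 0.0364 0.0492]
68 1 319 y [0.0348 0.0354 0.0487]
68 -1 315 y [0.0359 0.0365 0.0492]
72 1 280 y [0.0348 0.0354 0.0462]
72 -1 258 y [0.0358 0.0364 0.048 ]
76 1 372 y [0.0348 0.0366 0.0415]
76 -1 349 y [0.0359 0.0374 0.0422]
80 1 137 y [0.0365 0.0414 0.0539]
80 -1 134 y [0.0368 0.042  0.0557]
```

Request:
arm_command(
  steps=[
    [[0, 0, -0.013], [0, 0, 0]],
    [[0, 0, -0.026], [0, 0, 0]],
    [[0, 0, -0.04], [0, 0, 0]],
    [[0, 0, -0.04], [0, 0, 0]],
  ],
)

```text
time: 8.35
eef_pos: [0.5957, -0.2183, -0.0131]
tool_rot: [0.987, 0.163, -0.0, -0.0]
ft_force: [-0.3, 0.1, 0.5]
gripper_width: 0.0717
grip_force: 0.0
```

Request:
arm_command(
  steps=[
    [[0, 0, 0], [0, 0, 0]],
    [[0, 0, 0], [0, 0, 0]],
    [[0, 0, 0], [0, 0, 0]],
    [[0, 0, 0], [0, 0, 0]],
  ],
  grip=72,
)

```text
time: 8.85
eef_pos: [0.5964, -0.2187, -0.0121]
tool_rot: [0.987, 0.163, 0.0, 0.0]
ft_force: [-0.3, -0.5, 3.1]
gripper_width: 0.0616
grip_force: 5.6
```

```bash
python3 tip.py w5.png .055 .068
```

```text
[ 0.59641483 -0.21865931 -0.01208712] 18.73225732450033 w 0.061624669771753696 F 5.6297365663340315
-40 66 R -0.0251 -0.0225 L 0.0218 0.0247 z 0.0577 0.0573
-30 339 R -0.0272 -0.0236 L 0.0228 0.0266 z 0.0603 0.0603
20 681 R -0.0335 -0.0286 L 0.0281 0.0332 z 0.0611 0.0613
30 609 R -0.0351 -0.0307 L 0.0304 0.0346 z 0.0605 0.0606
40 624 R -0.036 -0.0322 L 0.0317 0.0352 z 0.0606 0.0606
50 938 R -0.0389 -0.0319 L 0.0314 0.0382 z 0.0607 0.0607
60 1293 R -0.0398 -0.0323 L 0.0315 0.039 z 0.0607 0.0608
70 1365 R -0.0404 -0.0332 L 0.0324 0.0398 z 0.0608 0.0608
80 53 R -0.0385 -0.034 L 0.0332 0.0385 z 0.0603 0.0602
xmax [0.08034052 0.08069955]
```

Gripped at 5.6 N. I'll squeeze slightly more and lift gently.

Request:
arm_command(
  steps=[
    [[0, 0, 0.005], [0, 0, 0]],
    [[0, 0, 0.015], [0, 0, 0]],
    [[0, 0, 0.03], [0, 0, 0]],
    [[0, 0, 0.06], [0, 0, 0]],
    [[0, 0, 0.1], [0, 0, 0]],
    [[0, 0, 0.15], [0, 0, 0]],
    [[0, 0, 0.21], [0, 0, 0]],
    [[0, 0, 0.26], [0, 0, 0]],
    [[0, 0, 0.29], [0, 0, 0]],
    [[0, 0, 0.3], [0, 0, 0]],
    [[0, 0, 0.3], [0, 0, 0]],
  ],
  grip=80,
)

```text
time: 10.28
eef_pos: [0.5959, -0.2183, 0.1073]
tool_rot: [0.987, 0.163, -0.0, -0.0]
ft_force: [-0.3, 0.6, -0.5]
gripper_width: 0.0585
grip_force: 6.0
```

```bash
python3 tip.py w6.png .05 .072
```

```text
[ 0.59594363 -0.21830974  0.10725903] 18.737985427404713 w 0.05854433189950826 F 5.980442946492985
-40 180 R -0.0246 -0.0206 L 0.02 0.024 z 0.0542 0.054
-30 443 R -0.0263 -0.0226 L 0.022 0.0253 z 0.0579 0.0579
20 819 R -0.0319 -0.0271 L 0.0266 0.0314 z 0.0602 0.0601
30 715 R -0.0334 -0.0293 L 0.0287 0.0328 z 0.0597 0.0597
40 764 R -0.0342 -0.0304 L 0.0298 0.0335 z 0.0599 0.0599
50 1166 R -0.037 -0.0219 L 0.0214 0.0361 z 0.0599 0.06
60 1699 R -0.0377 -0.0222 L 0.0215 0.0368 z 0.06 0.06
70 1807 R -0.0382 -0.0232 L 0.0219 0.0374 z 0.06 0.0599
80 87 R -0.0376 -0.0232 L 0.0237 0.0372 z 0.0594 0.0596
xmax [0.08046011 0.08072047]
```

Request:
arm_command(
  steps=[
    [[-0.01, 0.04, 0], [0, 0, -0.03]],
    [[-0.03, 0.13, 0], [0, 0, -0.06]],
    [[-0.055, 0.25, 0], [0, 0, -0.1]],
    [[-0.08, 0.38, 0], [0, 0, -0.15]],
    [[-0.11, 0.51, 0], [0, 0, -0.2]],
    [[-0.14, 0.64, 0], [0, 0, -0.25]],
    [[-0.17, 0.77, 0], [0, 0, -0.27]],
    [[-0.19, 0.88, 0], [0, 0, -0.27]],
    [[-0.205, 0.96, 0], [0, 0, -0.27]],
    [[-0.21, 0.995, 0], [0, 0, -0.27]],
    [[-0.21, 1.0, 0], [0, 0, -0.27]],
    [[-0.21, 1.0, 0], [0, 0, -0.27]],
  ],
)

```text
time: 11.82
eef_pos: [0.5125, 0.1799, 0.1075]
tool_rot: [0.996, 0.092, -0.0, 0.0]
ft_force: [0.9, -1.5, -0.2]
gripper_width: 0.0586
grip_force: 6.0
```

```bash
cat > shim.py <<'E'
from h import *
import sys
c=cam('wrist'); save(c,sys.argv[1]); p,R,yaw=tool(c['s']); print(p,yaw,c['s']['gripper_width'],c['s']['grip_force'])
u,Q=cloud(c); L=np.c_[(Q-p)[:,:2]@R[:2,:2]*[1,-1],Q[:,2]-p[2]]
z0,z1=float(sys.argv[2]),float(sys.argv[3])
k=(Q[:,2]>z0)&(Q[:,2]<z1)&(L[:,0]>.02)&(L[:,0]<.13)&(abs(L[:,1])<(float(sys.argv[4]) if len(sys.argv)>4 else .05))
m=np.zeros(c['depth'].shape,np.uint8); m[u[k,1],u[k,0]]=255
n,lab,st,_=cv2.connectedComponentsWithStats(m); i=1+st[1:,4].argmax(); ys,xs=np.nonzero(lab==i); 
z=np.median(c['depth'][ys,xs]); kk=Q[k,2]; print('n',st[i,4],'z',np.median(pt(c,np.c_[xs,ys])[:,2]))
W=pt(c,np.c_[xs,ys]); Wl=((W-p)[:,:2]@R[:2,:2]*[1,-1]).astype(np.float32)*1000
r=cv2.minAreaRect(Wl); print('tool-frame mm',r, 'world', (p[:2]+R[:2,:2]@(np.array(r[0])/1000*[1,-1])).round(4))
print('x',np.percentile(Wl[:,0],[.5,99.5]),'y',np.percentile(Wl[:,1],[.5,99.5]))
E
python3 shim.py w7.png .084 .094; python3 tip.py w7b.png .05 .07|grep -v R
```

```text
[0.51246973 0.17987437 0.10745607] 10.521363710590768 0.05862801348889132 5.9824374045001605
n 4796 z 0.0879634229243446
tool-frame mm ((67.3402328491211, 11.296903610229492), (50.55690002441406, 34.23299789428711), 1.170029640197754) world [0.5766 0.2033]
x [42.45611019 92.34118824] y [-5.51585343 28.15366015]
[0.51251127 0.17977958 0.10752593] 10.499623503427884 w 0.05882509163149807 F 5.982397745219714
xmax [0.08047778 0.08083453]
```

View pics/w7.png

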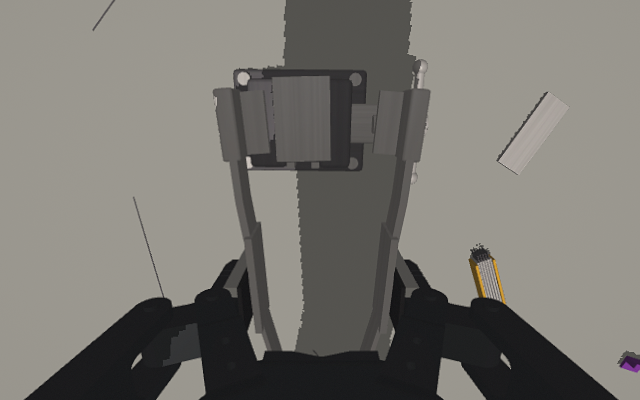

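The view shows the shim at (303,118) off-centre to the left of the jaws at (240,125) and (405,125), and turned 1.2°. I'll correct both, then re-check.

Request:
arm_command(
  steps=[
    [[-0.002, 0.01, 0], [0, 0, 0.02]],
    [[-0.005, 0.026, 0], [0, 0, 0.04]],
    [[-0.005, 0.026, -0.02], [0, 0, 0.04]],
    [[-0.005, 0.026, -0.05], [0, 0, 0.04]],
    [[-0.005, 0.026, -0.07], [0, 0, 0.04]],
    [[-0.005, 0.026, -0.08], [0, 0, 0.04]],
    [[-0.005, 0.026, -0.08], [0, 0, 0.04]],
    [[-0.005, 0.026, -0.08], [0, 0, 0.04]],
  ],
)

```text
time: 12.92
eef_pos: [0.5103, 0.192, 0.0758]
tool_rot: [0.995, 0.103, 0.0, -0.0]
ft_force: [0.3, -0.0, -1.5]
gripper_width: 0.0586
grip_force: 6.0
```

```bash
python3 shim.py w8.png .084 .094 .025; python3 tip.py w8b.png .057 .07
```

```text
[0.51032088 0.19195715 0.07579501] 11.829642904737547 0.05857916308393191 5.983413524272692
n 6815 z 0.08797777630285247
tool-frame mm ((67.40646362304688, -2.6758556365966797), (34.368255615234375, 50.300636291503906), 89.85599517822266) world [0.5768 0.2032]
x [42.58009945 92.3193795 ] y [-19.49616991  14.22959942]
[0.51032713 0.19199332 0.07584338] 11.832050410758828 w 0.05873784926310334 F 5.983341017972634
-40 44 R -0.0246 -0.0222 L 0.0212 0.0239 z 0.0594 0.0594
-30 263 R -0.0265 -0.0228 L 0.0219 0.0255 z 0.0599 0.0599
20 580 R -0.032 -0.0273 L 0.0265 0.0314 z 0.061 0.061
30 506 R -0.0336 -0.0294 L 0.0286 0.0327 z 0.0602 0.0602
40 539 R -0.0342 -0.0305 L 0.0298 0.0334 z 0.0604 0.0603
50 837 R -0.0373 -0.0303 L 0.0294 0.036 z 0.0605 0.0604
60 1181 R -0.0379 -0.0307 L 0.0294 0.0368 z 0.0606 0.0605
70 1255 R -0.0384 -0.0312 L 0.0301 0.0374 z 0.0605 0.0605
80 70 R -0.0376 -0.0323 L 0.0309 0.0375 z 0.0598 0.0602
xmax [0.08039965 0.08078619]
```

Request:
arm_command(
  steps=[
    [[0.001, -0.005, 0], [0, 0, 0]],
    [[0.001, -0.005, -0.01], [0, 0, 0]],
    [[0.001, -0.005, -0.03], [0, 0, 0]],
    [[0.001, -0.005, -0.05], [0, 0, 0]],
    [[0.001, -0.005, -0.07], [0, 0, 0]],
    [[0.001, -0.005, -0.09], [0, 0, 0]],
    [[0.001, -0.005, -0.105], [0, 0, 0]],
    [[0.001, -0.005, -0.115], [0, 0, 0]],
    [[0.001, -0.005, -0.115], [0, 0, 0]],
    [[0.001, -0.005, -0.115], [0, 0, 0]],
  ],
)

```text
time: 14.28
eef_pos: [0.5107, 0.19, 0.0298]
tool_rot: [0.995, 0.103, 0.0, -0.0]
ft_force: [0.0, 0.7, -0.3]
gripper_width: 0.0588
grip_force: 6.0
```

```bash
python3 shim.py w9.png .084 .0945 .024; python3 tip.py w9b.png .0585 .07
```

```text
[0.51067474 0.18999765 0.0297576 ] 11.837113632618752 0.05877859006986267 5.98293347336039
n 12962 z 0.08795473126672075
tool-frame mm ((67.05028533935547, -0.6586418151855469), (34.23719787597656, 50.58448791503906), 89.78810119628906) world [0.5764 0.2031]
x [42.41817051 91.89053249] y [-17.5126126   16.12260321]
[0.51068734 0.19002488 0.02978549] 11.835889263590175 w 0.05844107931623082 F 5.9828820074926625
-40 28 R -0.0247 -0.0224 L 0.0213 0.0237 z 0.0597 0.0597
-30 209 R -0.0264 -0.0228 L 0.0221 0.0257 z 0.0601 0.0601
20 526 R -0.032 -0.0272 L 0.0265 0.0314 z 0.0613 0.0611
30 455 R -0.0334 -0.0294 L 0.0287 0.0327 z 0.0604 0.0604
40 990 R -0.0341 -0.0001 L 0.0003 0.0333 z 0.0593 0.0593
50 1523 R -0.0369 -0.0005 L 0.0003 0.0357 z 0.0595 0.0595
60 1944 R -0.0377 -0.0004 L 0.0007 0.0366 z 0.0598 0.0597
70 1948 R -0.0383 -0.0004 L 0.0003 0.0373 z 0.0599 0.0598
80 923 R -0.0362 -0.0001 L 0.0003 0.0361 z 0.0588 0.0589
90 185 R -0.0176 -0.0001 L 0.0003 0.0157 z 0.0589 0.0588
xmax [0.0917682  0.09185038]
```

Request:
arm_command(
  steps=[
    [[0, 0, 0], [0, 0, 0]],
    [[0, 0, 0], [0, 0, 0]],
    [[0, 0, 0], [0, 0, 0]],
    [[0, 0, 0], [0, 0, 0]],
  ],
  grip=100,
)

```text
time: 14.88
eef_pos: [0.5105, 0.19, 0.0295]
tool_rot: [0.995, 0.103, 0.0, 0.0]
ft_force: [0.0, 0.6, -0.7]
gripper_width: 0.0521
grip_force: 7.5
```

Request:
arm_command(
  steps=[
    [[0, 0, 0], [0, 0, 0]],
    [[0, 0, 0], [0, 0, 0]],
    [[0, 0, 0], [0, 0, 0]],
    [[0, 0, 0], [0, 0, 0]],
  ],
  grip=110,
)

```text
time: 15.38
eef_pos: [0.5105, 0.19, 0.0295]
tool_rot: [0.995, 0.103, 0.0, 0.0]
ft_force: [-0.3, -0.5, -1.0]
gripper_width: 0.0485
grip_force: 9.5
```

```bash
python3 shim.py w10.png .084 .0885 .024; python3 tip.py w10b.png .0585 .07; python3 -c "
from h import *
print(bot.get_state()['ft_force'])"
```

```text
[0.51049366 0.18995557 0.02953598] 11.83588722002625 0.04853039431016349 9.520039558410645
n 10408 z 0.0878026039319614
tool-frame mm ((67.3000259399414, -0.6798629760742188), (34.38572692871094, 50.4185676574707), 89.66898345947266) world [0.5765 0.2031]
x [42.77510664 92.16444107] y [-17.54008869  16.18955603]
[0.5104806  0.1899412  0.02953957] 11.834754922291989 w 0.04869798039912425 F 9.520148187875748
-30 55 R -0.0226 -0.0199 L 0.0186 0.0217 z 0.0588 0.0587
20 333 R -0.0259 -0.0217 L 0.0209 0.0252 z 0.0609 0.0607
30 185 R -0.027 -0.0235 L 0.0225 0.026 z 0.0589 0.059
40 964 R -0.0271 -0.0004 L 0.0003 0.0263 z 0.0589 0.0589
50 1449 R -0.0292 -0.0001 L 0.0003 0.0283 z 0.0589 0.0589
60 1692 R -0.0297 -0.0001 L 0.0003 0.0285 z 0.0589 0.0589
70 1780 R -0.0297 -0.0001 L 0.0003 0.0287 z 0.0589 0.0589
80 1314 R -0.0175 -0.0001 L 0.0003 0.026 z 0.0589 0.0589
90 319 R -0.0176 -0.0003 L 0.0003 0.0157 z 0.0589 0.0589
xmax [0.09210002 0.09219132]
[-0.25481365  0.56821207 -1.29116144]
```

Request:
arm_command(
  steps=[
    [[0, 0, 0], [0, 0, 0]],
    [[0, 0, 0], [0, 0, 0]],
    [[0, 0, 0], [0, 0, 0]],
    [[0, 0, 0], [0, 0, 0]],
  ],
  grip=116,
)

```text
time: 15.98
eef_pos: [0.5105, 0.19, 0.0295]
tool_rot: [0.995, 0.103, 0.0, 0.0]
ft_force: [-0.2, 0.4, -0.6]
gripper_width: 0.0468
grip_force: 10.5
```

Request:
arm_command(
  steps=[
    [[0, 0, 0], [0, 0, 0]],
    [[0, 0, 0], [0, 0, 0]],
    [[0, 0, 0], [0, 0, 0]],
    [[0, 0, 0], [0, 0, 0]],
  ],
  grip=119,
)

```text
time: 16.48
eef_pos: [0.5105, 0.19, 0.0295]
tool_rot: [0.995, 0.103, -0.0, 0.0]
ft_force: [0.8, -1.0, -0.9]
gripper_width: 0.0453
grip_force: 10.8
```

```bash
python3 tip.py w11b.png .056 .07; python3 - <<'E'
from h import *
im=cv2.imread('pics/w11b.png'); a=cv2.resize(im[60:190,215:425],None,fx=3.6,fy=3.6,interpolation=cv2.INTER_CUBIC)
b=cv2.resize(im[320:355,215:425],None,fx=3.6,fy=3.6,interpolation=cv2.INTER_CUBIC)
cv2.imwrite('pics/crop11.png',np.vstack([a[:470],b])); print(np.vstack([a[:470],b]).shape)
E
```

```text
[0.51045378 0.18995586 0.02952129] 11.840095070526596 w 0.045317551471224675 F 10.796465277671814
-40 66 R -0.0205 -0.0179 L 0.0171 0.0196 z 0.0576 0.0576
-30 173 R -0.0218 -0.0188 L 0.0178 0.0206 z 0.0578 0.0577
20 480 R -0.0242 -0.0197 L 0.019 0.0232 z 0.0586 0.0585
30 407 R -0.0248 -0.0214 L 0.0205 0.024 z 0.058 0.0579
40 2118 R -0.0248 -0.0001 L 0.0003 0.0239 z 0.0583 0.0583
50 3110 R -0.0269 -0.0001 L 0.0003 0.0259 z 0.0583 0.0583
60 3603 R -0.0273 -0.0001 L 0.0003 0.0262 z 0.0583 0.0583
70 3852 R -0.0274 -0.0001 L 0.0003 0.026 z 0.0583 0.0583
80 3025 R -0.0243 -0.0001 L 0.0003 0.0234 z 0.0584 0.0583
90 707 R -0.0177 -0.0 L 0.0003 0.0158 z 0.0584 0.0584
xmax [0.09224724 0.09243884]
(594, 756, 3)
```

View pics/crop11.png

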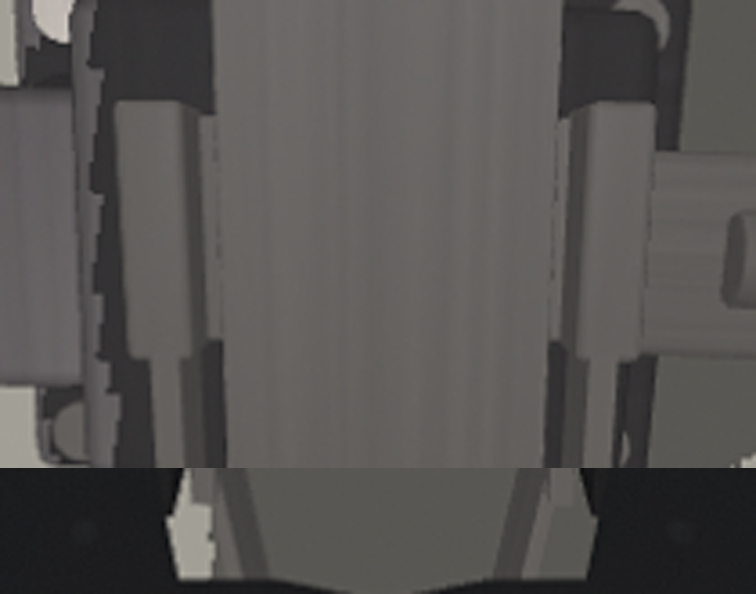

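The crop shows both toes (light strips at crop x≈208 and x≈560) reaching under the shim's long edges, with both jaws clear of the shim. I'll measure the inner-face gap precisely.

```bash
cat > gap.py <<'E'
from h import *
G=[]
for _ in range(3):
    c=cam('wrist'); p,R,yaw=tool(c['s']); u,Q=cloud(c); L=np.c_[(Q-p)[:,:2]@R[:2,:2]*[1,-1],Q[:,2]-p[2]]
    ay=abs(L[:,1]); j=(L[:,0]>.058)&(L[:,0]<.077)&(ay>.0205)&(ay<.035)
    zt=np.percentile(L[j,2],60); k=j&(abs(L[:,2]-zt)<.0012)
    o=[]
    for sg in(1,-1):
        f=k&(L[:,1]*sg>0); xs,i,O=[],[],[]
        for a in np.arange(.058,.077,.001):
            b=f&(L[:,0]>=a)&(L[:,0]<a+.001)
            if b.sum()>3: xs.append(a+.0005); i.append((L[b,1]*sg).min()); O.append((L[b,1]*sg).max())
        o+=[np.polyval(np.polyfit(np.array(xs)-.0675,i,1),0),np.polyval(np.polyfit(np.array(xs)-.0675,O,1),0)]
    G.append([zt]+o)
G=np.median(G,0)*1e3; print('ztop',G[0],'Lin,Lout,Rin,Rout',G[1:].round(2),'inner gap',G[1]+G[3],'outer',G[2]+G[4])
s=c['s']; print(p,s['gripper_width'],s['grip_force'],s['ft_force'],s['time'])
E
python3 gap.py
```

```text
ztop 57.91665291313011 Lin,Lout,Rin,Rout [20.62 26.22 20.67 27.43] inner gap 41.28809640174882 outer 53.65500246987699
[0.51048363 0.18994015 0.02953832] 0.04580266991992253 10.79643800854683 [ 0.45074486 -0.68351832 -1.39438703] 16.625
```

```bash
sed -i 's/.0205/.0184/' gap.py; python3 gap.py; python3 - <<'E'
from h import *
c=cam('top'); save(c,'top2.png'); p,R,yaw=tool(c['s'])
# right arm outer edge & sector in top view: dump brass mask pixels near tweezers
hsv=cv2.cvtColor(c['im'],cv2.COLOR_RGB2HSV); x,y=proj(c,[p+R@[-.05,0,-.06]])[0]; print(x,y)
m=(hsv[...,1]>100)&(hsv[...,0]>10)&(hsv[...,0]<35)
ys,xs=np.nonzero(m); k=(abs(xs-x)<30)&(abs(ys-y)<30); print(k.sum(), xs[k].min() if k.any() else 0)
E
```

```text
ztop 57.78727036662728 Lin,Lout,Rin,Rout [19.61 26.24 20.6  27.45] inner gap 40.216084824755434 outer 53.68593942164437
[0.51048723 0.18995607 0.02954114] 0.0456390281251591 10.79612821340561 [-0.32766573  0.32358059 -1.92211811] 16.775
239.67705332113164 240.591837601583
45 234
```

Request:
arm_command(
  steps=[
    [[0, 0, 0], [0, 0, 0]],
    [[0, 0, 0], [0, 0, 0]],
    [[0, 0, 0], [0, 0, 0]],
    [[0, 0, 0], [0, 0, 0]],
  ],
  grip=120,
)

```text
time: 17.38
eef_pos: [0.5105, 0.1899, 0.0295]
tool_rot: [0.995, 0.103, 0.0, 0.0]
ft_force: [0.2, -0.8, -0.7]
gripper_width: 0.0456
grip_force: 10.9
```

```bash
python3 gap.py
```

```text
ztop 57.726016569655506 Lin,Lout,Rin,Rout [19.29 25.95 20.3  27.2 ] inner gap 39.590554440665635 outer 53.14839902668932
[0.5104782  0.18994871 0.0295355 ] 0.04578045594467632 10.908085405826569 [ 0.17678715  0.29973431 -0.63256255] 17.475
```

The gap is about 39.3 mm and centred on the shim. Lifting gently.

Request:
arm_command(
  steps=[
    [[0, 0, 0.004], [0, 0, 0]],
    [[0, 0, 0.009], [0, 0, 0]],
    [[0, 0, 0.013], [0, 0, 0]],
    [[0, 0, 0.016], [0, 0, 0]],
    [[0, 0, 0.018], [0, 0, 0]],
    [[0, 0, 0.02], [0, 0, 0]],
    [[0, 0, 0.022], [0, 0, 0]],
    [[0, 0, 0.024], [0, 0, 0]],
    [[0, 0, 0.027], [0, 0, 0]],
    [[0, 0, 0.03], [0, 0, 0]],
    [[0, 0, 0.033], [0, 0, 0]],
    [[0, 0, 0.036], [0, 0, 0]],
  ],
)

```text
time: 19.02
eef_pos: [0.5105, 0.1899, 0.044]
tool_rot: [0.995, 0.103, 0.0, 0.0]
ft_force: [0.0, 0.1, -1.7]
gripper_width: 0.0456
grip_force: 10.9
```

```bash
python3 gap.py; python3 shim.py w12.png .085 .0985 .0185
```

```text
ztop 57.45053882648815 Lin,Lout,Rin,Rout [19.28 25.95 20.32 27.13] inner gap 39.60644735865852 outer 53.07853922080305
[0.51056803 0.18997336 0.04408383] 0.04545957871423005 10.923270732164383 [-0.17180269  0.18761468 -1.55156902] 19.125
[0.5105354  0.18996036 0.04400936] 11.837968148428782 0.04523074749714056 10.923385620117188
n 11667 z 0.09360522499891769
tool-frame mm ((67.48432159423828, -0.002483367919921875), (36.985687255859375, 50.15766525268555), 89.98257446289062) world [0.5766 0.2038]
x [42.78194355 92.24217583] y [-18.09973104  18.13335848]
```

Request:
arm_command(
  steps=[
    [[0, 0, 0.004], [0, 0, 0]],
    [[0, 0, 0.012], [0, 0, 0]],
    [[0, 0, 0.024], [0, 0, 0]],
    [[0, 0, 0.04], [0, 0, 0]],
    [[0, 0, 0.06], [0, 0, 0]],
    [[0, 0, 0.08], [0, 0, 0]],
    [[0, 0, 0.1], [0, 0, 0]],
    [[0, 0, 0.12], [0, 0, 0]],
    [[0, 0, 0.14], [0, 0, 0]],
    [[0, 0, 0.157], [0, 0, 0]],
    [[0, 0, 0.171], [0, 0, 0]],
    [[0, 0, 0.181], [0, 0, 0]],
  ],
)

```text
time: 20.72
eef_pos: [0.5105, 0.1899, 0.1167]
tool_rot: [0.995, 0.103, 0.0, 0.0]
ft_force: [0.1, 0.3, -0.9]
gripper_width: 0.0452
grip_force: 10.9
```

Request:
arm_command(
  steps=[
    [[0, 0, 0.005], [0, 0, 0]],
    [[0, 0, 0.007], [0, 0, 0]],
    [[0, 0, 0.008], [0, 0, 0]],
    [[0, 0, 0.008], [0, 0, 0]],
    [[0, 0, 0.008], [0, 0, 0]],
    [[0, 0, 0.008], [0, 0, 0]],
  ],
)

```text
time: 21.48
eef_pos: [0.5105, 0.1899, 0.1195]
tool_rot: [0.995, 0.103, 0.0, 0.0]
ft_force: [-0.0, 0.0, -1.9]
gripper_width: 0.0454
grip_force: 10.9
```

```bash
python3 gap.py; python3 shim.py w13.png .16 .174 .0183; python3 tip.py w13b.png .054 .07|head -6; python3 - <<'E'
from h import *
c=cam('wrist'); p,R,_=tool(c['s']); u,Q=cloud(c); L=np.c_[(Q-p)[:,:2]@R[:2,:2]*[1,-1],Q[:,2]-p[2]]
k=(abs(L[:,1]+.0005)<.016)&(L[:,0]>.045)&(L[:,0]<.09)&(L[:,2]>.04)
A=np.c_[L[k,:2],np.ones(k.sum())]; f=np.linalg.lstsq(A,L[k,2],rcond=None)[0]; print('shim tilt deg x,y',np.degrees(f[:2]),'z',f@[.0675,0,1]+p[2])
for a,b,n in((-.045,.035,'arms'),(.03,.078,'fwd')):
    k=(abs(L[:,1])>.0183)&(abs(L[:,1])<.03)&(L[:,0]>.055)&(L[:,0]<.078)&(L[:,2]>.0565)&(L[:,2]<.062)
A=np.c_[L[k,:2],np.ones(k.sum())]; f=np.linalg.lstsq(A,L[k,2],rcond=None)[0]; print('jaw tilt deg',np.degrees(f[:2]))
t=cam('top'); x,y=proj(t,[p+R@[-.05,0,-.055]])[0].astype(int); print(x,y)
s=cam('side'); jx,jy=proj(s,[p+R@[.03,0,-.055]])[0].astype(int); print(jx,jy)
g=lambda c,x,y:cv2.resize(c['im'][max(0,y-35):max(0,y-35)+70,x-35:x+35],(390,390),interpolation=cv2.INTER_CUBIC)
cv2.imwrite('pics/fin.png',np.hstack([g(t,x,y),g(s,jx,jy)])[:,:,::-1])
E
```

```text
ztop 57.43225005362229 Lin,Lout,Rin,Rout [19.31 25.94 20.32 27.17] inner gap 39.62236848318875 outer 53.100339799458425
[0.51046566 0.18991809 0.11949442] 0.04523766191123282 10.92979520559311 [ 0.69658646 -0.00731957 -1.15325288] 21.575
[0.51049075 0.18994751 0.11953506] 11.836690185701892 0.04551284420303307 10.929372310638428
n 11592 z 0.16910445228663662
tool-frame mm ((67.4383544921875, -0.018308639526367188), (36.55580520629883, 50.22964096069336), 89.96876525878906) world [0.5765 0.2038]
x [42.7913854  92.25138927] y [-17.6544944   17.88966852]
[0.51046677 0.18993671 0.11952212] 11.836235845739763 w 0.045251324198668855 F 10.929438471794128
-40 86 R -0.0203 -0.0176 L 0.0169 0.0192 z 0.0574 0.0571
-30 217 R -0.0215 -0.0186 L 0.018 0.0206 z 0.0576 0.0574
20 527 R -0.0238 -0.0196 L 0.0187 0.023 z 0.0581 0.0581
30 436 R -0.0246 -0.0211 L 0.0203 0.0236 z 0.0576 0.0575
40 468 R -0.0248 -0.0216 L 0.0207 0.0239 z 0.0576 0.0575
shim tilt deg x,y [-0.30950363  0.07958587] z 0.1691279350563641
jaw tilt deg [-0.13378299  0.01041977]
229 237
321 118
```

View pics/fin.png

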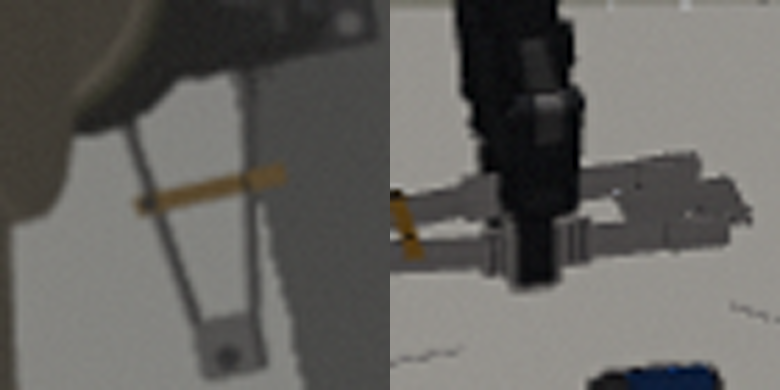

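The final picture shows the sector line meeting the right arm's edge at (247,183) and the tweezers level, with the shim lying on the toes above the block. The shim has risen 81 mm and the gap is steady, so I'm handing in.

```bash
python3 -c "
from station import bot
print(bot.sign_off())"
```

```text
the job is handed in; nothing more can be done
None
```

I handed the job in at about 22 s. The shim lies on the toes about 80 mm above the block, with the tweezers level and the tip gap steady at about 39.3 mm on the sector line. The sign-off gave no verdict.

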